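# Fetch a dip cup from under the counter riser with a reacher

### The job

Use the reacher by its grip to fetch the red dip cup from under the low clear riser: squeeze its trigger so both jaws close on the cup under there, and draw the cup right out before letting the trigger open again. Leave the cup upright on the worktop in front of the riser's open side, a few centimetres clear of it, and the reacher upright on the worktop. Don't touch the cups with the fingers, and leave the white cup, the can and the take-out box nearest the riser where they are.

Things in the scene. Friction and masses are not known exactly. Their poses are not given: they have to be found in the camera images.
- riser: clear acrylic riser fixed on the worktop, 180 deep (x) x 312 wide (y) x 71 mm high, walls 6 mm. Origin: centre of its footprint. Open towards its own -x (front edge x = -90 mm); sides, back and top closed; inside 300 mm wide, 65 mm high, no divider, back at x = +84 mm. The two cups stand in it at y about +68 and -68 mm, x within 20 mm of 0
- riser_mouth (a point): middle of the riser's open front edge, 30 mm up; axes as the riser's. A call bell 82 mm across, 67 mm tall, is fixed on the riser's top at riser x = +30 mm, y = 0
- dip_red: dip cup with red contents and clear lid, 69 mm across the rim (collides as 64 mm), 34 mm high, 60 g, loose. Origin: centre of its underside, z up. It starts under the riser
- dip_white: the same cup with white contents, also under the riser; leave it alone
- reacher: grey and orange reacher, 285 mm long, 0.23 kg, most of it at the grip, upright on flat feet; slides on the worktop. Origin: underside, below the middle of the grip; x along the shaft to the jaws, z up. Grip: grey post x -29 to -3 mm, 28 mm wide, up to z 108 mm. Base (x -38 to 46) 22 mm high, shaft 21 mm; jaw mount (x 106 to 146) 42 mm high, 56 mm wide. Two jaws end at x = 244 mm
- reacher_grip (a point): middle of the grip, between post and trigger, 75 mm above the underside: take hold here from above, fingers closing along the reacher's x. 58 mm over post and trigger, 38 mm fully squeezed: then it can be lifted or turned; lightly held it may turn in the fingers. If both fingers close evenly, a full squeeze shifts the reacher 10 mm along its +x
- jaw_centre (a point): where a cup's centre should be between the jaws when they close: 192 mm ahead of the reacher's origin along its x, midway; within 10 mm along x is good. 20 mm up
- trigger (a joint): orange upright trigger plate, 26 mm wide, z 36 to 104 mm, front face at reacher x = 29 mm. Value in m towards the post: 0 = released, jaws open; 0.020 = fully squeezed. Springs back: 5 N starts it, 7 N squeezes it fully on nothing, about 16 N with a cup in the jaws. Jaws meet a cup at about 15 mm, then give by springs and press with 2 to 4 N each
- jaw_left: orange jaw on the reacher's +y side, z 9 to 33 mm; origin at its pivot (x 130, y 18, z 21 mm of the reacher). Open, the jaws are 114 mm wide outside, 102 mm apart inside, 90 mm between their inturned tips; each closes 21 rad per metre of trigger travel
- jaw_right: orange jaw on the reacher's -y side, mirror of the left one; origin at its pivot (x 130, y -18, z 21 mm of the reacher)
- can_1: drinks can, 66 mm across, 115 mm tall, standing upright to the right of the reacher; origin under its centre; leave it alone
- togo_box_2: the nearer of two white take-out boxes, loose, 140 x 130 x 63 mm, to the left of the riser; origin under its centre; leave it alone

How it is judged:
By the outcome, as a careful person would: the job done as asked, in the order asked, and still so for the second after the job is handed in, with the robot touching nothing.
It also fails if it takes over 43 s, if anything falls off the work surface, if the arm or the gripper's body presses on something with over 40 N, if the wrist force passes 120 N, or if a joint passes its speed limit or range.

### The arm

A 6-joint arm with a two-finger parallel gripper is mounted at the origin on a cart in front of the work surface, level with it; the furniture and walls round the work are solid. World frame = base frame: x ahead of the robot, y to its left, z up, the work surface at z = 0. Lengths are in m, angles in rad, forces in N, time in s.
With the tool pointing down it reaches from about 0.225 to 0.875 m from the base axis. Payload 3.4 kg.
Tool frame: the origin (TCP) lies at the very end of the fingers, on their centre line; the grasp point (between the pads) lies 19 mm behind it (grasp_offset is the distance from the TCP to the grasp point, in m); y points along the fingers, z is the direction in which the jaws open and shut, and the axes are right-handed (so a half turn about y gives the same grasp; the last joint's range is limited). The gripper opens to 85 mm and grips with 20 to 120 N. Pads are 22 mm wide; open, the fingers measure 114 mm over their backs; the gripper's body (76 mm by 85 mm) begins 54 mm behind the grasp point. The pads swing forward as they close: fully open they stand 13 mm farther back than shut.
Start: joints at [1.072, 0.276, 1.505, -0, 1.361, -0.121], TCP at [0.212, 0.534, 0.231] pointing down, gripper open.
Joint ranges: [-2.89, 2.89], [-0.75, 2.08], [0.22, 2.7], [-1.18, 4.32], [0.11, 2.71], [-2.7, 2.7]. Speed limits (rad/s): [2.57, 2.57, 3.14, 3.14, 3.14, 3.14].

### API

Orientations are given as a unit quaternion [w, x, y, z].
In Python, from rig import get_state, get_image, sign_off, grasp_offset gives the robot as it stands.
- The arm moves only by the shell command python3 -m jog 'ROWS' [FORCE]. ROWS is JSON, one flat list of numbers, 7 for each row, row after row: the closure in counts, from 0 (fully open) to 255 (shut), then the shift along the tool's x, y, z in cm, then the turn, a rotation vector about the tool's x, y, z in units of 8 degrees (1.0 is 8 degrees). In form: [jaw, tx, ty, tz, rx, ry, rz, jaw, tx, ty, tz, rx, ry, rz, ...]. A call has 1 to 12 rows; each row is the pose to reach, as a shift and turn from the pose commanded when the call began, along the tool's axes at that moment; what a row does not reach only later rows make up. A row lasts 1/8 s, in which the tool goes at most 62.5 mm and 10.7 degrees, less where a joint would pass 70% of its speed; a pose out of reach is approached as far as the arm can. A call with a gripper value outside its range is refused whole. The fingers move at their own pace and stop on an object; FORCE is the grip in N (left out, the last holds). Time passes only in rows, so rows that repeat a pose let the fingers close. It gives the time, the measured TCP pose, the force and the opening at its end, in the units of the state.
- get_state(): the state, without advancing time (a new reading comes with each control period).
- get_image(name): name is "scene" or "top" or "wrist"; returns a dict with "color" (400x640x3 uint8, blue, green, red), "mtx" (3x3 intrinsics, pixels), "R" (3x3) and "t" (3): a world point X has camera coordinates R X + t; the wrist camera has in their place "tool_from_camera" (4x4, takes a point from camera to tool coordinates, whose origin is the TCP and whose axes are the tool frame's). Camera axes: x right, y down, z forward; pixel columns grow to the right and rows downward; lengths in m; the calibration is good to about 2 mm. A picture is of the moment at which its call begins: read the wrist's pose just before it. There is no depth.
- sign_off(): hands the job in, once; it reports no verdict.
The state is a dict: "clock": time; "qpos": joint angles; "qd": joint speeds; "effort": joint torques, N m; "position": TCP position; "ee_rot": TCP orientation; "contact_force": force on the tool from outside, world axes, zero at the start; "moment": the same for the moment, N m; "width": finger opening in m.
Only numpy, scipy, OpenCV 4.12 (cv2) and the standard library are available. Lean on these libraries where they do the work, as an engineer would, in place of code of your own. Each camera call takes 0.05 s, during which the arm holds its last target.

## Working session

There is one attempt and no reset: what is moved stays moved. The work goes in short steps, Python scripts to look and compute and a shell command to move; the robot and the scene stay as the last step left them, time stands still between calls to the robot, and variables do not carry over. Pictures are saved under pics/ and viewed, and the job is handed in when it is done.

```bash
ls; mkdir -p pics
python3 - <<'E'
from rig import *
import cv2
s=get_state(); print({k:(v if not hasattr(v,'round') else v) for k,v in s.items()}); print(grasp_offset)
for n in ["scene","top","wrist"]:
    d=get_image(n); cv2.imwrite(f"pics/{n}0.png",d["color"]); print(n,[ (k,d[k]) for k in d if k!="color"])
E
```

```text
pics
{'clock': 0.0, 'qpos': array([ 1.07199889e+00,  2.76608900e-01,  1.50613642e+00,  1.44880239e-05,
        1.36068897e+00, -1.21013646e-01]), 'qd': array([ 1.01952995e-03, -4.17130443e-05, -7.68594846e-04, -7.63607042e-04,
        4.43578416e-04,  4.93339626e-04]), 'effort': array([ 1.12736740e-03, -4.16764069e+01, -2.45800728e+01,  1.22748920e-04,
        1.06725219e-02,  1.76278864e-06]), 'position': array([0.21185005, 0.53398659, 0.23043047]), 'ee_rot': array([-0.69391034,  0.69514749, -0.13297821,  0.13257153]), 'contact_force': array([ 0.76879043, -0.1674264 ,  0.05250532]), 'moment': array([-0.03522309,  0.0126093 ,  0.00751731]), 'width': 0.08527064256602981}
0.0187
scene [('mtx', array([[454.50999462,   0.        , 318.01774014],
       [  0.        , 454.50999462, 197.45660272],
       [  0.        ,   0.        ,   1.        ]])), ('R', array([[ 0.21582804, -0.97633537, -0.01369283],
       [-0.81303651, -0.17192808, -0.55624847],
       [ 0.54073088,  0.13118679, -0.83090321]])), ('t', array([-0.01839848,  0.49065403,  1.43213447]))]
top [('mtx', array([[446.17419934, 
[... 176 characters left out ...]
.00781379],
       [-0.80948572, -0.41076268, -0.41953175],
       [ 0.37800246,  0.1821595 , -0.90770703]])), ('t', array([-0.15607641,  0.52818555,  1.52384289]))]
wrist [('mtx', array([[351.52107652,   0.        , 314.37623988],
       [  0.        , 351.52107652, 202.32991481],
       [  0.        ,   0.        ,   1.        ]])), ('tool_from_camera', array([[ 1.09626716e-04,  9.48632891e-01,  3.16378927e-01,
        -8.21061705e-02],
       [ 9.24230433e-05, -3.16378937e-01,  9.48632890e-01,
        -1.42686091e-01],
       [ 9.99999990e-01, -7.47548056e-05, -1.22359123e-04,
         1.32797023e-03],
       [ 0.00000000e+00,  0.00000000e+00,  0.00000000e+00,
         1.00000000e+00]]))]
```

View pics/scene0.png

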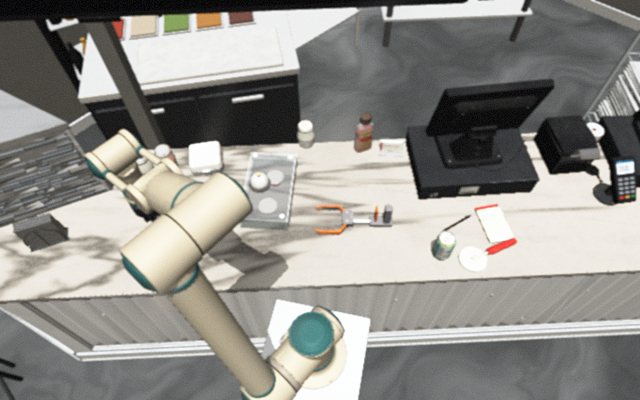

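View pics/top0.png

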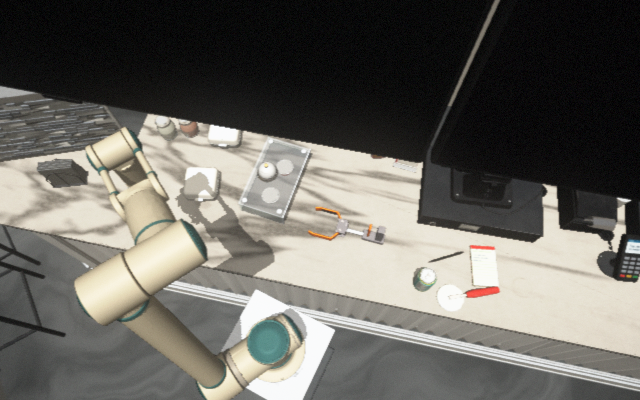

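View pics/wrist0.png

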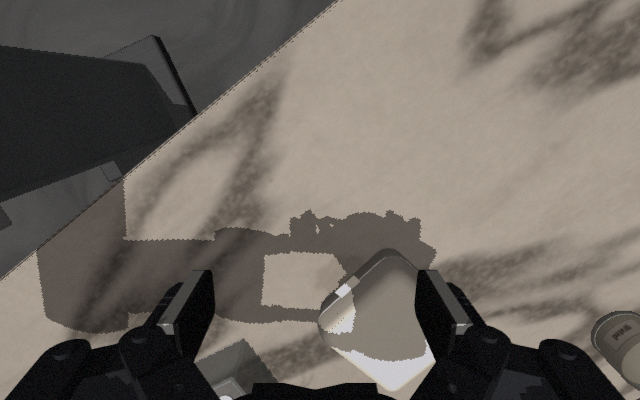

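Run:
```python
import cv2
a=cv2.imread("pics/scene0.png")[130:260,220:420]; cv2.imwrite("pics/s1.png",cv2.resize(a,None,fx=4,fy=4,interpolation=cv2.INTER_CUBIC))
a=cv2.imread("pics/top0.png")[125:255,220:420]; cv2.imwrite("pics/t1.png",cv2.resize(a,None,fx=4,fy=4,interpolation=cv2.INTER_CUBIC))
```

```text
(no output)
```

View pics/s1.png

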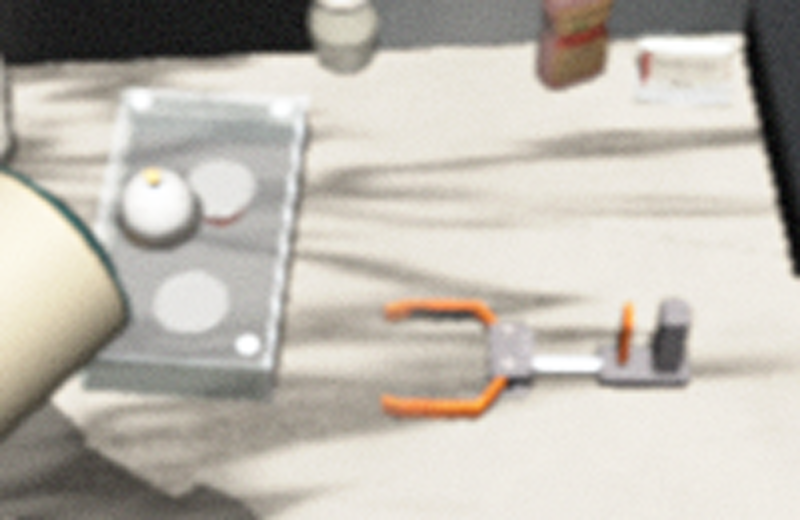

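View pics/t1.png

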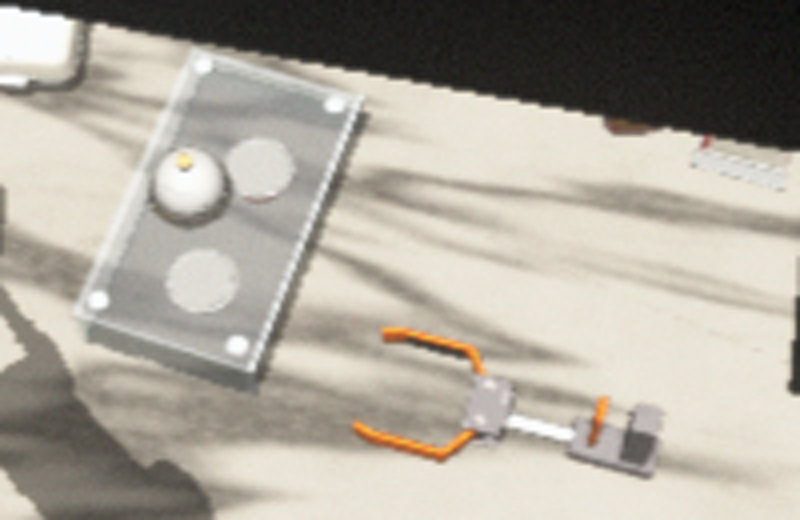

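```bash
cat > h.py <<'E'
import numpy as np, cv2
from rig import *
from scipy.spatial.transform import Rotation as Ro
S=lambda q: Ro.from_quat([q[1],q[2],q[3],q[0]])
CAL={}
def cam(d,st=None):
    K=d["mtx"]
    if "R" in d: return K,d["R"],d["t"]
    T=d["tool_from_camera"]; Rt=S(st["ee_rot"]).as_matrix()
    Rwc=Rt@T[:3,:3]; C=Rt@T[:3,3]+st["position"]
    return K,Rwc.T,-Rwc.T@C
def ray(c,p):
    K,R,t=c; d=R.T@np.linalg.solve(K,[p[0],p[1],1.]); return -R.T@t,d
def onz(c,p,z):
    o,d=ray(c,p); return o+d*(z-o[2])/d[2]
def tri(*cp):
    A=np.zeros((3,3));b=np.zeros(3)
    for c,p in cp:
        o,d=ray(c,p); d=d/np.linalg.norm(d); M=np.eye(3)-np.outer(d,d); A+=M;b+=M@o
    return np.linalg.solve(A,b)
def proj(c,X):
    K,R,t=c; q=K@(R@np.asarray(X)+t); return q[:2]/q[2]
E
python3 - <<'E'
from h import *
s=cam(get_image("scene"));t=cam(get_image("top"))
P=lambda x,y:((x-1.5)/4+220,(y-1.5)/4+130)
Q=lambda x,y:((x-1.5)/4+220,(y-1.5)/4+125)
np.set_printoptions(precision=4,suppress=True)
for n,a,b in [("foot far-back",(142,101),(204,65)),("foot far-front",(282,108),(335,104)),("foot near-front",(247,345),(237,345)),
 ("cornerFF",(308,97),(362,98)),("cornerNF",(275,365),(250,372)),("NFbottom",(272,396),(255,390)),("cornerNB",(88,360),(78,312)),
 ("redlid",(222,187),(262,167)),("whitelid",(191,301),(203,281)),
 ("tipL",(390,311),(387,332)),("tipR",(385,401),(358,427)),("trigtop",(629,306),(604,401)),("posttop",(676,306),(651,410)),("mount",(510,345),(488,400))]:
    X=tri((s,P(*a)),(t,Q(*b))); print(n,X,proj(s,X)-P(*a))
E
```

```text
foot far-back [0.68   0.3848 0.0713] [-0.1118 -0.0536]
foot far-front [0.6993 0.2471 0.0718] [-0.0791 -0.0373]
foot near-front [0.4298 0.21   0.0697] [0.0472 0.0214]
cornerFF [0.716  0.2252 0.0745] [-0.1744 -0.0827]
cornerNF [0.405  0.1787 0.0885] [-0.6466 -0.3052]
NFbottom [0.4173 0.1883 0.0075] [-0.0494 -0.0225]
cornerNB [0.3944 0.3569 0.0563] [-1.6294 -0.809 ]
redlid [0.6227 0.2907 0.0307] [-0.0405 -0.0189]
whitelid [0.4851 0.2814 0.0355] [0.1931 0.087 ]
tipL [0.5243 0.1006 0.0176] [-0.0981 -0.0447]
tipR [0.4224 0.081  0.0274] [0.3016 0.1339]
trigtop [ 0.5202 -0.1194  0.1032] [0.0716 0.031 ]
posttop [ 0.5354 -0.1603  0.0932] [0.0648 0.0277]
mount [ 0.497  -0.0188  0.0402] [0.0089 0.004 ]
```

```bash
cat >> h.py <<'E'
def plan(pos,zdir_deg,st=None):
    """shift (cm) and turn (8deg units) in current tool axes to reach TCP pos, tool down with tool z at world angle"""
    st=st or get_state(); R=S(st["ee_rot"]).as_matrix()
    a=np.radians(zdir_deg); z=np.array([np.cos(a),np.sin(a),0]); y=np.array([0,0,-1.]); x=np.cross(y,z)
    G=np.c_[x,y,z]
    d=R.T@(np.asarray(pos)-st["position"])*100
    r=Ro.from_matrix(R.T@G).as_rotvec(degrees=True)/8
    return d.round(2),r.round(3)
E
python3 - <<'E'
from h import *
R=S(get_state()["ee_rot"]).as_matrix(); print(R.round(3), np.degrees(np.arctan2(R[1,2],R[0,2])))
print(plan([0.5,-0.06,0.27],103))
s=cam(get_image("scene"));t=cam(get_image("top"))
P=lambda x,y:((x-1.5)/4+220,(y-1.5)/4+130)
Q=lambda x,y:((x-1.5)/4+220,(y-1.5)/4+125)
for n,z,a,b in [("FF",.071,(308,97),(362,98)),("NF",.071,(275,365),(250,372)),("tL",.033,(390,308),(387,330)),("tR",.033,(385,399),(358,424)),("post",.108,(676,304),(651,408)),("trig",.104,(629,306),(604,401))]:
  print(n,onz(s,P(*a),z).round(4),onz(t,Q(*b),z).round(4))
E
```

```text
[[ 0.929 -0.     0.369]
 [-0.369 -0.001  0.929]
 [-0.    -1.    -0.001]] 68.35421431227978
(array([ 48.69,  -3.88, -44.61]), array([ 5.000e-03, -4.331e+00, -2.000e-03]))
FF [0.7185 0.2253 0.071 ] [0.718 0.227 0.071]
NF [0.4141 0.18   0.071 ] [0.4112 0.1857 0.071 ]
tL [0.5179 0.0986 0.033 ] [0.5205 0.0991 0.033 ]
tR [0.4216 0.0818 0.033 ] [0.423  0.0802 0.033 ]
post [ 0.5278 -0.1594  0.108 ] [ 0.5311 -0.1602  0.108 ]
trig [ 0.5197 -0.1191  0.104 ] [ 0.5198 -0.1197  0.104 ]
```

```bash
python3 -m jog '[0,5,-1,-4.5,0,-0.4,0, 0,10,-2,-9,0,-0.9,0, 0,15,-3,-13.5,0,-1.3,0, 0,20,-4,-18,0,-1.7,0, 0,25,-4,-22.5,0,-2.2,0, 0,30,-4,-27,0,-2.6,0, 0,35,-4,-32,0,-3.1,0, 0,40,-4,-36,0,-3.5,0, 0,44,-4,-40,0,-3.9,0, 0,48.7,-4,-44.6,0,-4.33,0, 0,48.7,-4,-44.6,0,-4.33,0, 0,48.7,-4,-44.6,0,-4.33,0]'
python3 - <<'E'
from h import *
st=get_state(); d=get_image("wrist"); cv2.imwrite("pics/w1.png",d["color"]); 
d=get_image("scene"); cv2.imwrite("pics/s2.png",d["color"]); d=get_image("top"); cv2.imwrite("pics/t2.png",d["color"])
print(st["position"],st["ee_rot"],st["qd"]); import pickle; pickle.dump(st,open("st1.pkl","wb"))
E
```

```text
clock: 1.85
position: [0.5013, -0.0623, 0.2708]
ee_rot: [-0.703, 0.703, 0.079, -0.079]
contact_force: [-0.6, 0.8, -1.0]
width: 0.0851
[ 0.50127775 -0.06226987  0.27082763] [-0.70258529  0.70286655  0.07852538 -0.07865299] [ 0.05016706 -0.02821788  0.03510572  0.0325661   0.02955226  0.01754766]
```

View pics/w1.png

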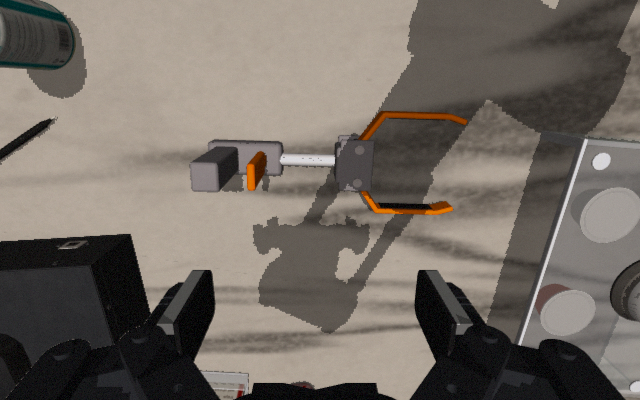

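Run:
```python
import cv2
a=cv2.imread("pics/w1.png")
cv2.imwrite("pics/w1a.png",cv2.resize(a[100:230,180:330],None,fx=5,fy=4.6,interpolation=cv2.INTER_CUBIC)[:598])
cv2.imwrite("pics/w1b.png",cv2.resize(a[100:230,320:480],None,fx=5,fy=4.6,interpolation=cv2.INTER_CUBIC)[:598])
cv2.imwrite("pics/w1c.png",cv2.resize(a[125:400,500:640],None,fx=4,fy=2.18,interpolation=cv2.INTER_CUBIC)[:598])
```

```text
(no output)
```

View pics/w1a.png

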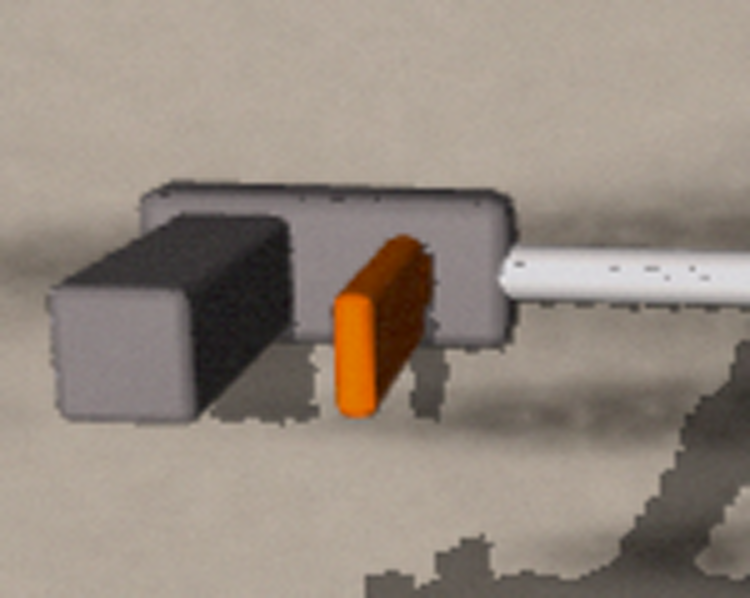

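View pics/w1b.png

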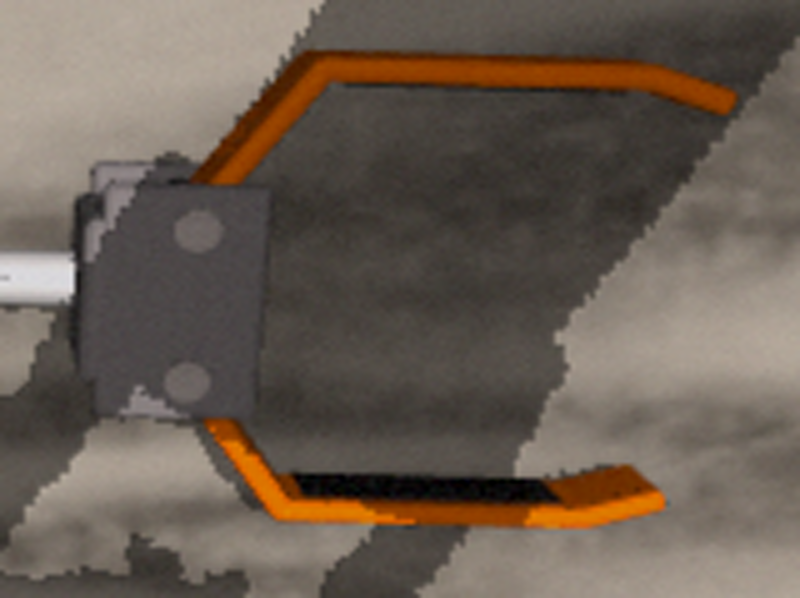

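View pics/w1c.png

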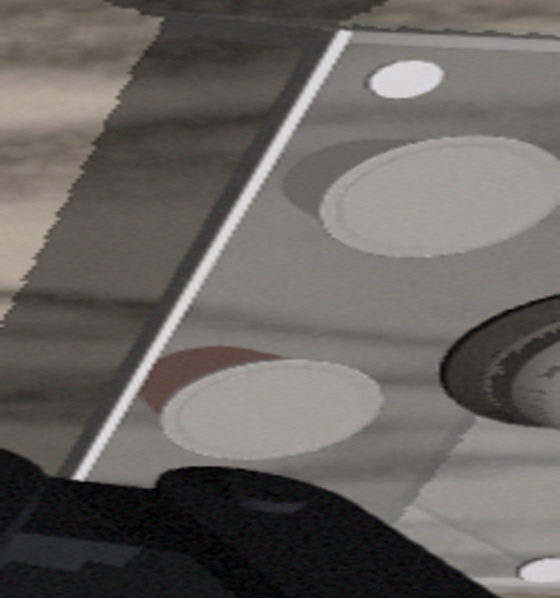

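View pics/s2.png

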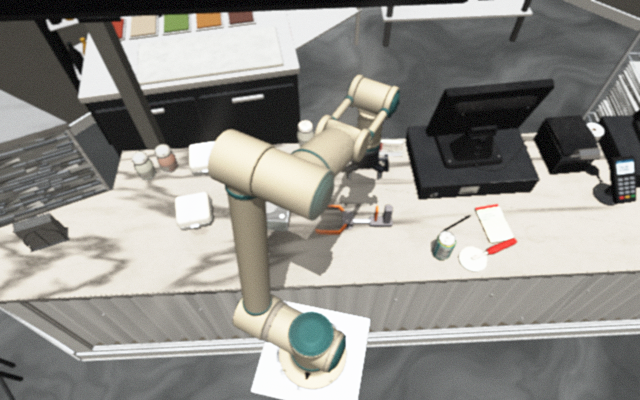

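Run:
```python
from h import *
import pickle
st=pickle.load(open("st1.pkl","rb")); d=get_image("wrist"); w=cam(d,st); s=cam(get_image("scene"));t=cam(get_image("top"))
A=lambda x,y:(180+(x-2)/5,100+(y-2)/4.6)
B=lambda x,y:(320+(x-2)/5,100+(y-2)/4.6)
C=lambda x,y:(500+(x-1.5)/4,125+(y-.6)/2.18)
P=lambda x,y:((x-1.5)/4+220,(y-1.5)/4+130)
Q=lambda x,y:((x-1.5)/4+220,(y-1.5)/4+125)
np.set_printoptions(precision=4,suppress=True)
pr=lambda n,v:print(n,v)
# heights
pr("post tri",tri((w,A(125,352)),(s,P(676,304)),(t,Q(651,408))))
pr("trig tri",tri((w,A(356,352)),(s,P(629,304)),(t,Q(604,400))))
pr("redlid tri",tri((w,C(272,409)),(s,P(222,187)),(t,Q(262,167))))
pr("red lid onz",[onz(w,C(272,409),.034)[:2],onz(s,P(222,187),.034)[:2],onz(t,Q(262,167),.034)[:2]])
post=np.mean([onz(w,A(*p),.108) for p in [(55,290),(188,290),(195,415),(65,415)]],0);pr("post",post)
trig=onz(w,A(356,352),.104);pr("trig",trig)
a,b=onz(w,B(198,232),.042),onz(w,B(187,382),.042);pr("piv",(a,b))
m=(a+b)/2
ang=lambda v:np.degrees(np.arctan2(v[1],v[0]))
pr("ang pivots",ang(b-a)+90 if 0 else (ang(a-b),))
pr("ang post-mid",ang(m-post)); pr("len",np.linalg.norm((m-post)[:2]))
u,v=onz(w,A(175,185),.018),onz(w,A(490,192),.018);pr("ang base",ang(v-u))
u,v=onz(w,B(330,53),.033),onz(w,B(640,64),.033);pr("ang jawR",ang(v-u))
u,v=onz(w,B(285,520),.033),onz(w,B(600,525),.033);pr("ang jawL",ang(v-u))
pr("tips",(onz(w,B(735,100),.033),onz(w,B(662,500),.033)))
u,v=onz(w,C(78,480),.071),onz(w,C(348,32),.071);pr("riser front edge",(u,v,ang(u-v)))
pr("term corner",onz(w,(130,235),.08)); pr("term", [onz(w,(148,318),z) for z in (0,.08)])
```

```text
post tri [ 0.5227 -0.1587  0.1145]
trig tri [ 0.5094 -0.1182  0.1225]
redlid tri [0.6153 0.2873 0.0423]
red lid onz [array([0.6177, 0.2954]), array([0.6204, 0.2896]), array([0.6213, 0.2899])]
post [ 0.5189 -0.1573  0.108 ]
trig [ 0.5107 -0.1177  0.104 ]
piv (array([ 0.4749, -0.018 ,  0.042 ]), array([ 0.5101, -0.011 ,  0.042 ]))
ang pivots (np.float64(-168.78291041122665),)
ang post-mid 100.46083436641638
len 0.14521205465748693
ang base 101.37868060191609
ang jawR 100.61919200945985
ang jawL 101.71094667826239
tips (array([0.4216, 0.0865, 0.033 ]), array([0.5176, 0.1048, 0.033 ]))
riser front edge (array([0.6534, 0.2229, 0.071 ]), array([0.4121, 0.1895, 0.071 ]), np.float64(7.879539499351631))
term corner [ 0.6069 -0.232   0.08  ]
term [array([ 0.773 , -0.2369,  0.    ]), array([ 0.7051, -0.2063,  0.08  ])]
```

Run:
```python
from h import *
print(plan([0.5158,-0.1416,0.052],100.8))
```

```text
(array([-0.33, 21.95, -8.47]), array([-0.002,  0.286,  0.002]))
```

```bash
python3 -m jog '[0,-0.3,2,-4.2,0,0.14,0, 0,-0.3,5,-8.5,0,0.28,0, 0,-0.3,10,-8.5,0,0.28,0, 0,-0.3,11,-8.5,0,0.28,0, 0,-0.3,11,-8.5,0,0.28,0]' 40
python3 - <<'E'
from h import *
print(plan([0.5158,-0.1416,0.052],100.8))
d=get_image("wrist"); cv2.imwrite("pics/w2.png",d["color"])
E
```

```text
clock: 2.78
position: [0.5165, -0.1423, 0.1617]
ee_rot: [0.704, -0.704, -0.067, 0.067]
contact_force: [0.4, -0.0, 0.9]
width: 0.0853
(array([-0.06, 10.97,  0.08]), array([-0.002,  0.004, -0.   ]))
```

View pics/w2.png

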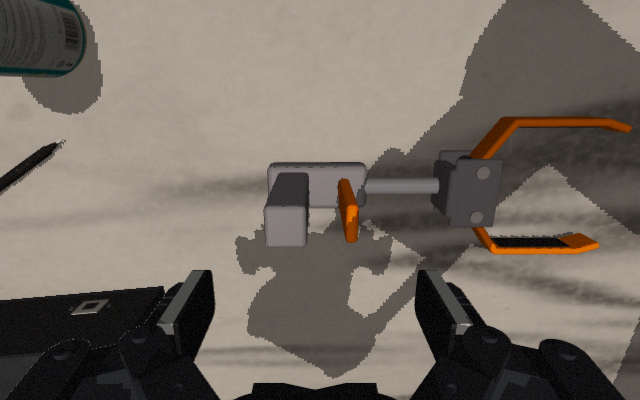

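Run:
```python
from h import *
st=get_state();w=cam(get_image("wrist"),st)
R=S(st["ee_rot"]).as_matrix()
for n,p,z in [("postc",(286,226),.108),("trigc",(351,224),.104),("piv",(484,173),.042),("piv2",(476,217),.042)]:
    X=onz(w,p,z); print(n,X.round(4),(R.T@(X-st["position"])*100).round(2))
```

```text
postc [ 0.5201 -0.1582  0.108 ] [-0.03  5.48 -1.57]
trigc [ 0.5129 -0.1191  0.104 ] [-0.    5.87  2.41]
piv [ 0.4759 -0.0166  0.042 ] [-1.72 12.06 13.18]
piv2 [ 0.5116 -0.0106  0.042 ] [ 1.89 12.07 13.09]
```

```bash
python3 -m jog '[0,0,5,0,0,0,0, 0,0,10,0,0,0,0, 0,0,11,0,0,0,0, 0,0,11,0,0,0,0, 0,0,11,0,0,0,0]' 40
python3 -m jog '[60,0,0,0,0,0,0, 100,0,0,0,0,0,0, 140,0,0,0,0,0,0, 255,0,0,0,0,0,0, 255,0,0,0,0,0,0, 255,0,0,0,0,0,0]' 40
python3 - <<'E'
from h import *
print(get_state()["position"]);d=get_image("wrist"); cv2.imwrite("pics/w3.png",d["color"])
E
```

```text
clock: 3.5
position: [0.5184, -0.1439, 0.0536]
ee_rot: [-0.703, 0.705, 0.068, -0.065]
contact_force: [0.0, 0.2, 0.6]
width: 0.0852
clock: 4.25
position: [0.5197, -0.1461, 0.0545]
ee_rot: [-0.702, 0.706, 0.069, -0.064]
contact_force: [0.9, -6.7, 12.3]
width: 0.0368
[ 0.51971411 -0.14611744  0.05448401]
```

View pics/w3.png

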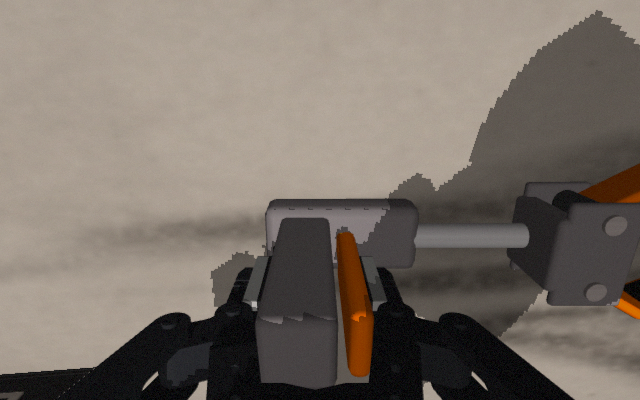

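```bash
python3 -m jog '[255,0,-1,0,0,0,0, 255,0,-2,0,0,0,0, 255,3,-2,1,0,0.1,0, 255,7,-2,2.5,0,0.2,0, 255,11,-2,4,0,0.3,0, 255,15,-2,5.5,0,0.36,0, 255,16.5,-2,6.2,0,0.36,0, 255,16.5,-2,6.2,0,0.36,0, 255,16.5,-2,6.2,0,0.36,0]'
python3 - <<'E'
from h import *
for n in ["scene","top","wrist"]:
  cv2.imwrite(f"pics/{n}4.png",get_image(n)["color"])
a=cv2.imread("pics/scene4.png")[130:260,220:420]; cv2.imwrite("pics/s4.png",cv2.resize(a,None,fx=4,fy=4))
a=cv2.imread("pics/top4.png")[125:255,220:420]; cv2.imwrite("pics/t4.png",cv2.resize(a,None,fx=4,fy=4))
E
```

```text
clock: 5.42
position: [0.6652, -0.052, 0.0709]
ee_rot: [0.705, -0.705, -0.048, 0.049]
contact_force: [-0.0, -0.7, -1.6]
width: 0.0361
```

View pics/s4.png

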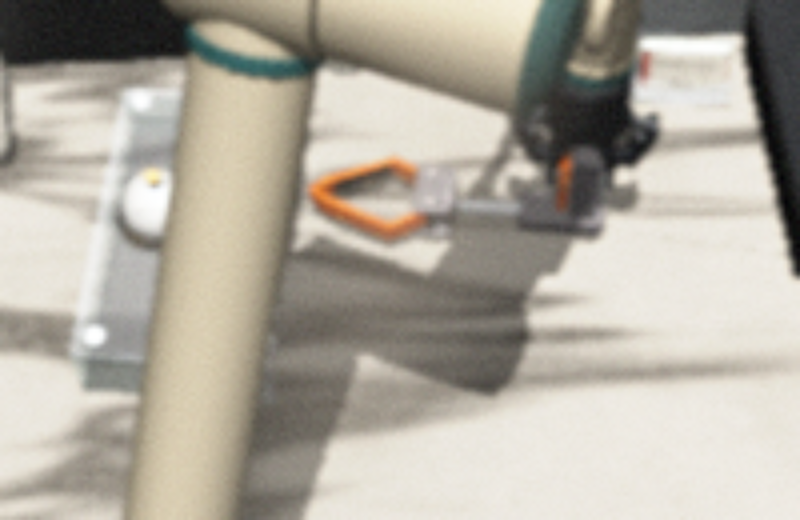

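View pics/t4.png

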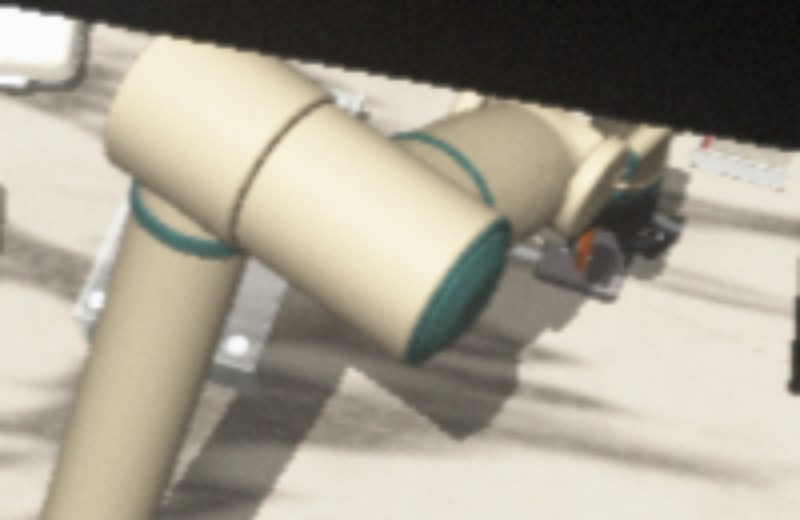

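View pics/wrist4.png

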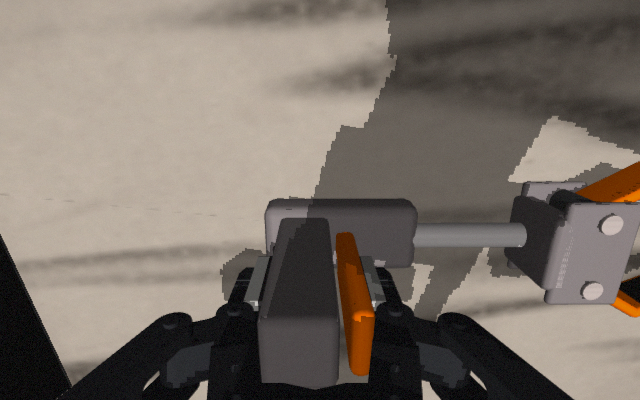

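```bash
python3 -m jog '[255,0,1,0,0,0,0, 255,0,1.8,0,0,0,0, 255,0,1.9,0,0,0,0, 255,0,1.9,0,0,0,0]'
python3 - <<'E'
from h import *
st=get_state();d=get_image("wrist");w=cam(d,st)
cv2.imwrite("pics/w5.png",d["color"])
R=S(st["ee_rot"]).as_matrix(); print(np.degrees(np.arctan2(R[1,2],R[0,2])))
for n,p,z in [("piv",(611,224),.042),("piv2",(592,290),.042)]:
    X=onz(w,p,z); print(n,X.round(4),(R.T@(X-st["position"])*100).round(2))
E
```

```text
clock: 6.08
position: [0.6672, -0.0519, 0.0546]
ee_rot: [0.706, -0.705, -0.049, 0.048]
contact_force: [-3.4, -3.0, 11.8]
width: 0.0357
97.85450556786643
piv [0.6292 0.0868 0.042 ] [-1.87  1.26 14.25]
piv2 [0.665  0.0917 0.042 ] [ 1.74  1.26 14.25]
```

View pics/w5.png

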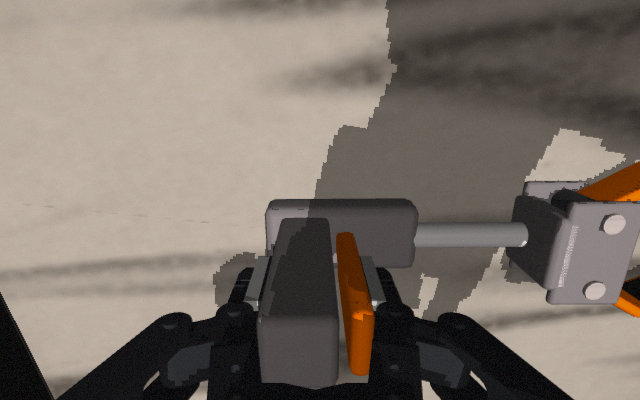

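```bash
python3 -m jog '[130,0,0,0,0,0,0, 100,0,0,0,0,0,0, 85,0,0,0,0,0,0, 85,0,0,0,0,0,0, 85,0,0,0,0,0,0]' 20
python3 - <<'E'
from h import *
st=get_state();d=get_image("wrist");cv2.imwrite("pics/w6.png",d["color"])
a=get_image("scene")["color"][130:260,220:420]; cv2.imwrite("pics/s6.png",cv2.resize(a,None,fx=4,fy=4))
E
```

```text
clock: 6.75
position: [0.6669, -0.0513, 0.052]
ee_rot: [0.706, -0.705, -0.048, 0.049]
contact_force: [-0.1, 1.4, 0.4]
width: 0.0569
```

View pics/w6.png

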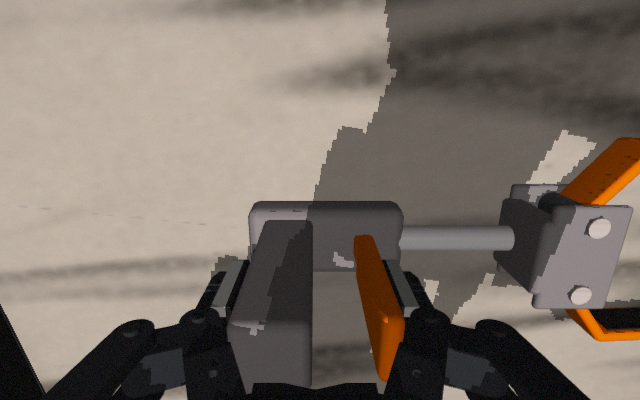

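View pics/s6.png

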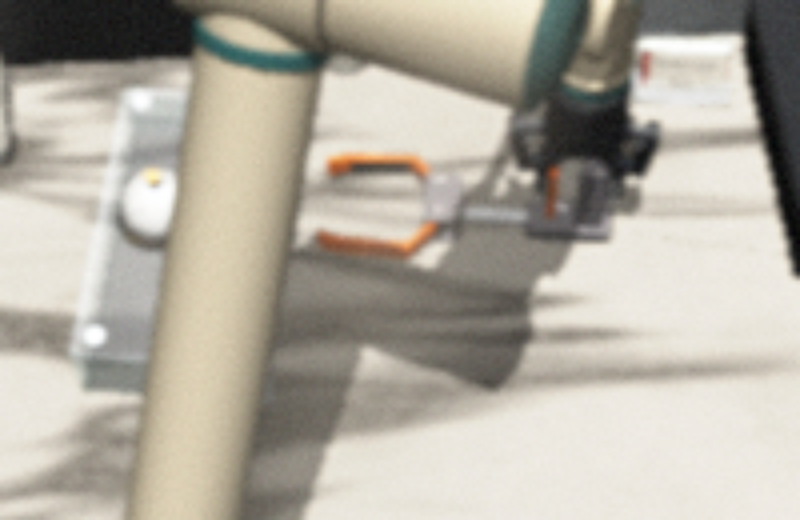

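Run:
```python
from h import *
st=get_state();w=cam(get_image("wrist"),st)
R=S(st["ee_rot"]).as_matrix(); print(np.degrees(np.arctan2(R[1,2],R[0,2])))
for n,p,z in [("piv",(599,228),.042),("piv2",(580,295),.042)]:
    X=onz(w,p,z); print(n,X.round(4),(R.T@(X-st["position"])*100).round(2))
for c in [(0.6177,.2954),(.6205,.2898),(.6195,.292)]: print((R.T@(np.array([*c,.034])-st["position"])*100).round(2))
```

```text
97.87646245018465
piv [0.6308 0.0799 0.042 ] [-1.77  1.   13.51]
piv2 [0.6668 0.0847 0.042 ] [ 1.86  1.   13.48]
[-0.12  1.8  35.03]
[ 0.08  1.8  34.44]
[1.000e-02 1.800e+00 3.467e+01]
```

```bash
python3 -m jog '[85,0,0,0.4,0,0,0, 85,0,0,1,0,0,0, 85,0,0,1.8,0,0,0, 85,0,0,2.6,0,0,0, 85,0,0,3.4,0,0,0, 85,0,0,4.2,0,0,0, 85,0,0,5,0,0,0, 85,0,0,5.8,0,0,0, 85,0,0,6.6,0,0,0, 85,0,0,7,0,0,0, 85,0,0,7,0,0,0, 85,0,0,7,0,0,0]'
python3 - <<'E'
from h import *
st=get_state();d=get_image("wrist");cv2.imwrite("pics/w7.png",d["color"])
a=get_image("scene")["color"][130:260,220:420]; cv2.imwrite("pics/s7.png",cv2.resize(a,None,fx=4,fy=4))
E
```

```text
clock: 8.4
position: [0.6573, 0.0179, 0.0522]
ee_rot: [0.706, -0.705, -0.048, 0.049]
contact_force: [0.2, 0.0, -1.3]
width: 0.057
```

View pics/w7.png

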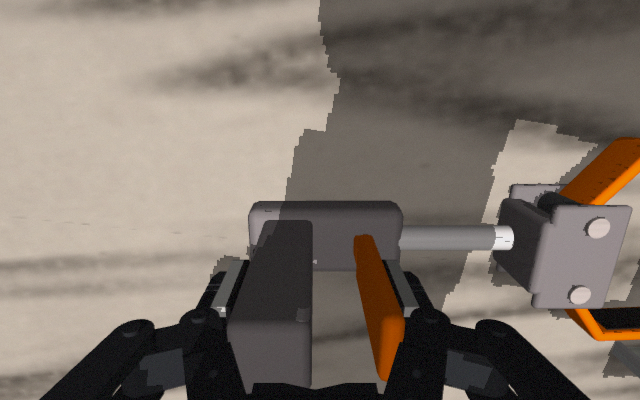

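View pics/s7.png

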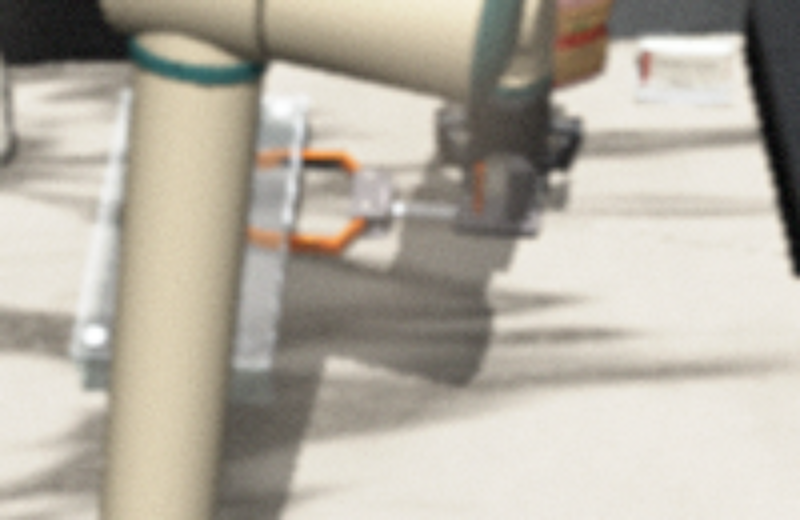

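```bash
python3 -m jog '[85,0,0,0.4,0,0,0, 85,0,0,1,0,0,0, 85,0,0,1.8,0,0,0, 85,0,0,2.6,0,0,0, 85,0,0,3.4,0,0,0, 85,0,0,4.2,0,0,0, 85,0,0,5,0,0,0, 85,0,0,5.8,0,0,0, 85,0,0,6.6,0,0,0, 85,0,0,7,0,0,0, 85,0,0,7,0,0,0, 85,0,0,7,0,0,0]'
python3 - <<'E'
from h import *
st=get_state();d=get_image("wrist");cv2.imwrite("pics/w8.png",d["color"])
a=get_image("scene")["color"][130:260,220:420]; cv2.imwrite("pics/s8.png",cv2.resize(a,None,fx=4,fy=4))
a=get_image("top")["color"][125:255,220:420]; cv2.imwrite("pics/t8.png",cv2.resize(a,None,fx=4,fy=4))
E
```

```text
clock: 10.0
position: [0.6477, 0.0873, 0.0522]
ee_rot: [0.706, -0.705, -0.048, 0.049]
contact_force: [0.4, 0.1, -1.2]
width: 0.0573
```

View pics/w8.png

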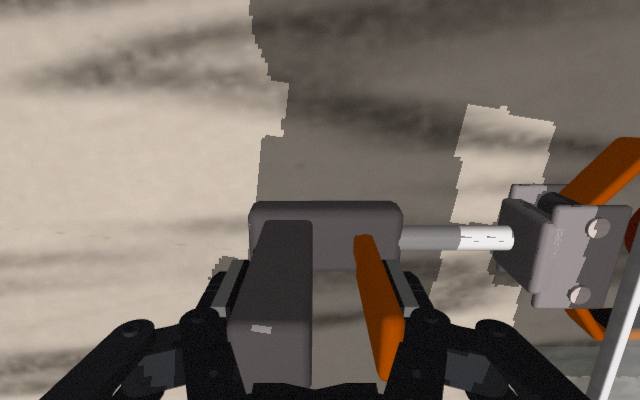

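View pics/s8.png

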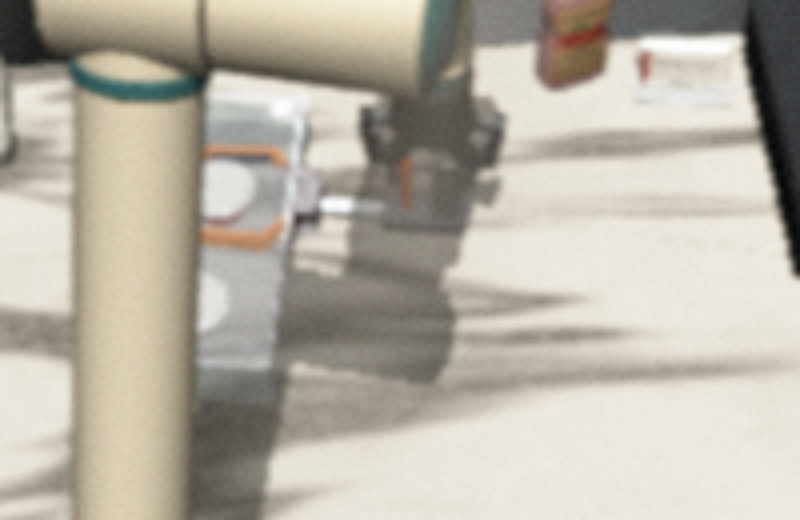

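View pics/t8.png

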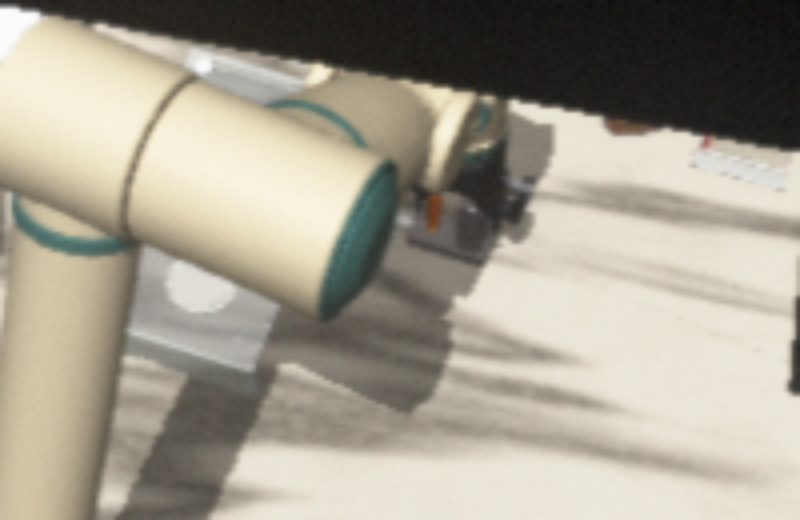

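Run:
```python
from h import *
d=get_image("scene"); a=d["color"][155:200,262:322]; cv2.imwrite("pics/s9.png",cv2.resize(a,None,fx=12,fy=12,interpolation=cv2.INTER_CUBIC))
```

```text
(no output)
```

View pics/s9.png

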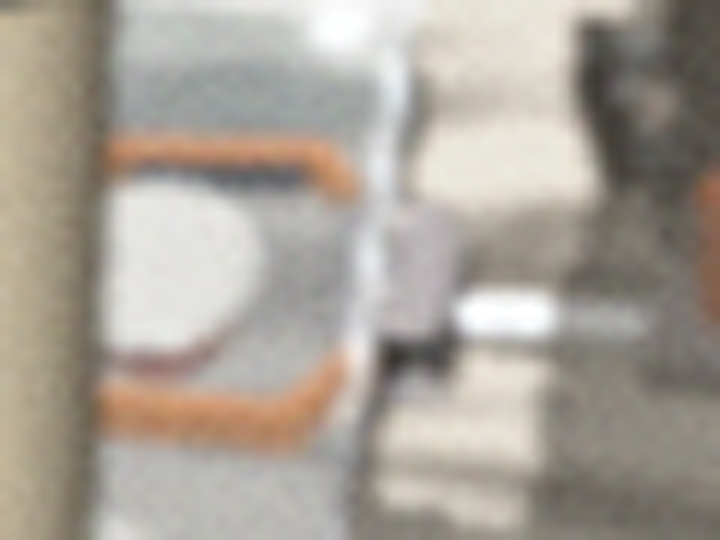

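```bash
python3 -m jog '[100,0,0,0,0,0,0, 115,0,0,0,0,0,0, 130,0,0,0,0,0,0, 150,0,0,0,0,0,0, 200,0,0,0,0,0,0, 255,0,0,0,0,0,0, 255,0,0,0,0,0,0, 255,0,0,0,0,0,0]' 40
python3 - <<'E'
from h import *
d=get_image("scene"); a=d["color"][155:200,262:322]; cv2.imwrite("pics/s10.png",cv2.resize(a,None,fx=12,fy=12,interpolation=cv2.INTER_CUBIC))
cv2.imwrite("pics/w10.png",get_image("wrist")["color"])
E
```

```text
clock: 11.2
position: [0.6497, 0.0861, 0.0547]
ee_rot: [-0.705, 0.706, 0.05, -0.047]
contact_force: [0.8, -6.2, 10.2]
width: 0.0368
```

View pics/s10.png

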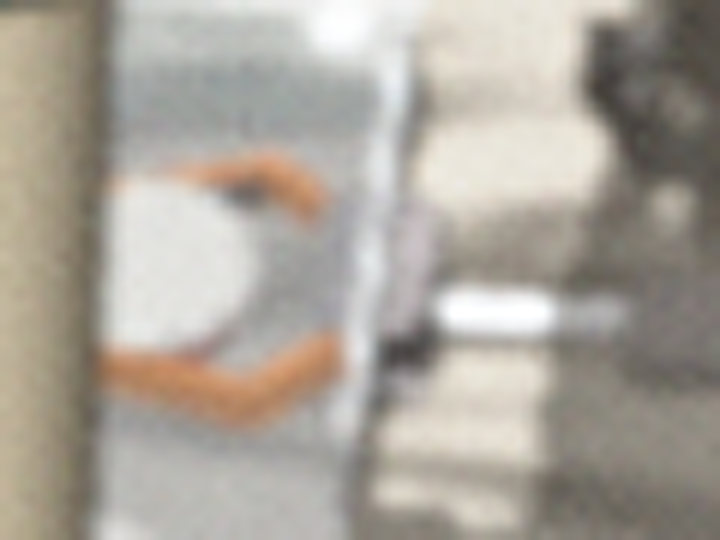

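View pics/w10.png

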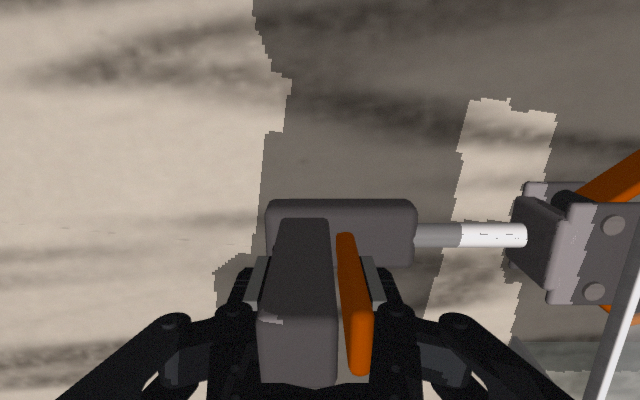

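```bash
python3 -m jog '[255,0,-0.1,-0.3,0,0,0, 255,0,-0.1,-0.9,0,0,0, 255,0,-0.1,-1.6,0,0,0, 255,0,-0.1,-2.4,0,0,0, 255,0,-0.1,-3.2,0,0,0, 255,0,-0.1,-4,0,0,0, 255,0,-0.1,-4.8,0,0,0, 255,0,-0.1,-5.6,0,0,0, 255,0,-0.1,-6.4,0,0,0, 255,0,-0.1,-7.2,0,0,0, 255,0,-0.1,-8,0,0,0, 255,0,-0.1,-8,0,0,0]'
python3 - <<'E'
from h import *
d=get_image("scene"); a=d["color"][130:260,220:420]; cv2.imwrite("pics/s11.png",cv2.resize(a,None,fx=4,fy=4,interpolation=cv2.INTER_CUBIC))
cv2.imwrite("pics/w11.png",get_image("wrist")["color"])
E
```

```text
clock: 12.8
position: [0.6597, 0.0092, 0.0545]
ee_rot: [0.707, -0.704, -0.049, 0.047]
contact_force: [-0.1, 1.5, 8.4]
width: 0.0364
```

View pics/s11.png

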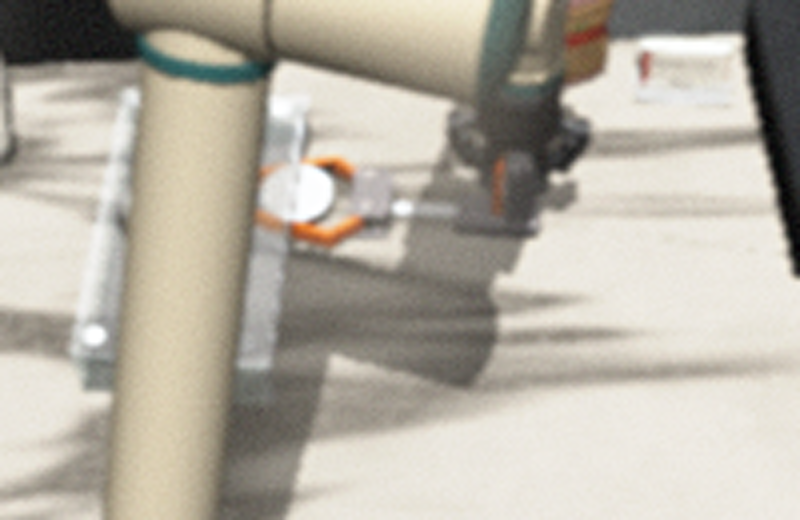

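View pics/w11.png

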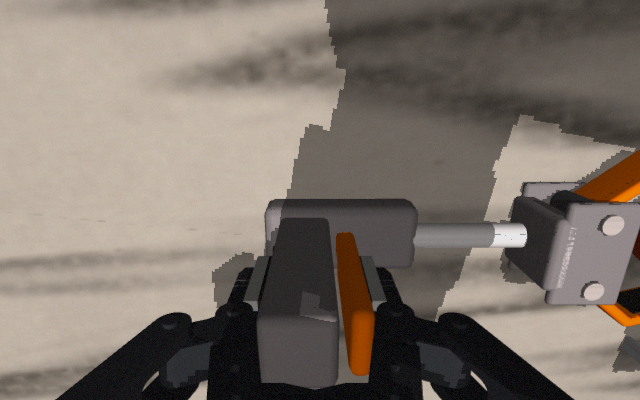

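```bash
python3 -m jog '[255,0,0,-0.3,0,0,0, 255,0,0,-0.9,0,0,0, 255,0,0,-1.6,0,0,0, 255,0,0,-2.4,0,0,0, 255,0,0,-3.2,0,0,0, 255,0,0,-4,0,0,0, 255,0,0,-4.8,0,0,0, 255,0,0,-5.6,0,0,0, 255,0,0,-6.4,0,0,0, 255,0,0,-7.2,0,0,0, 255,0,0,-8,0,0,0, 255,0,0,-8,0,0,0]'
python3 - <<'E'
from h import *
d=get_image("scene"); a=d["color"][130:260,220:420]; cv2.imwrite("pics/s12.png",cv2.resize(a,None,fx=4,fy=4,interpolation=cv2.INTER_CUBIC))
E
```

```text
clock: 14.4
position: [0.6706, -0.0699, 0.0546]
ee_rot: [0.707, -0.704, -0.049, 0.047]
contact_force: [0.6, 1.9, 8.2]
width: 0.0363
```

View pics/s12.png

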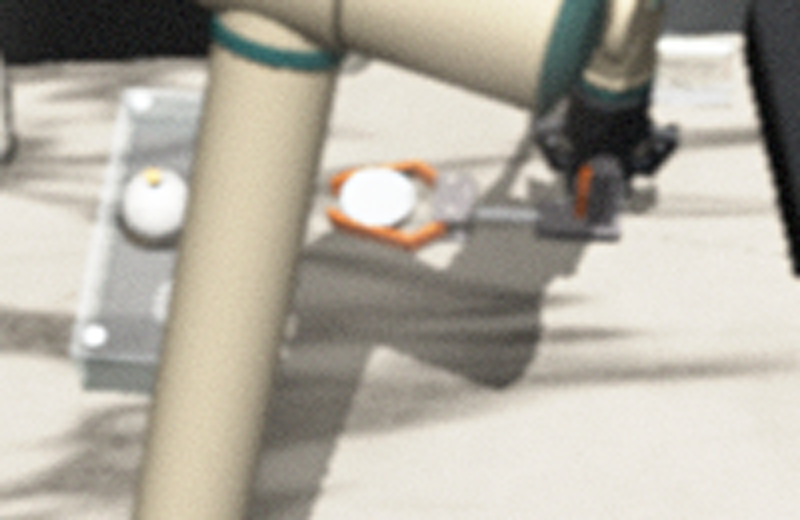

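```bash
python3 -m jog '[140,0,0,0,0,0,0, 120,0,0,0,0,0,0, 100,0,0,0,0,0,0, 85,0,0,0,0,0,0, 85,0,0,0,0,0,0, 60,0,0,0,0,0,0, 0,0,0,0,0,0,0, 0,0,0,0,0,0,0, 0,0,0,0,0,0,0]' 20
python3 - <<'E'
from h import *
d=get_image("wrist"); cv2.imwrite("pics/w13.png",d["color"])
d=get_image("scene"); a=d["color"][130:260,220:420]; cv2.imwrite("pics/s13.png",cv2.resize(a,None,fx=4,fy=4,interpolation=cv2.INTER_CUBIC))
E
```

```text
clock: 15.58
position: [0.6698, -0.0714, 0.0534]
ee_rot: [-0.705, 0.705, 0.049, -0.048]
contact_force: [-0.5, -0.4, 0.2]
width: 0.0854
```

View pics/s13.png

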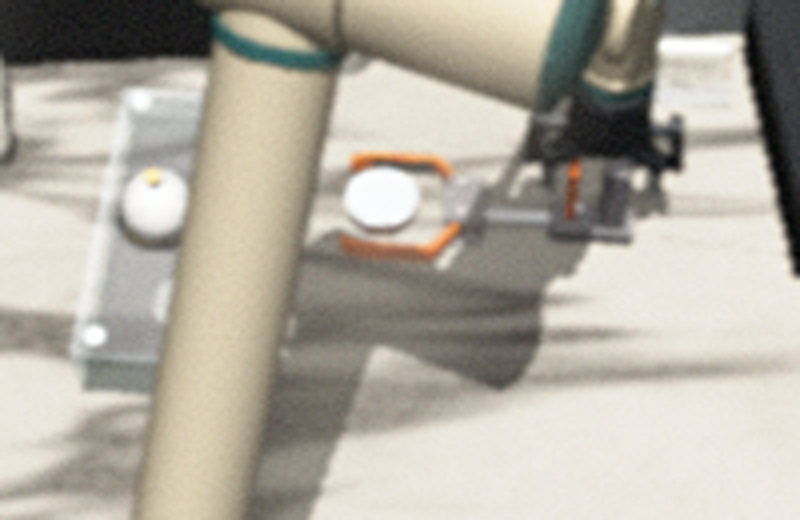

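View pics/w13.png

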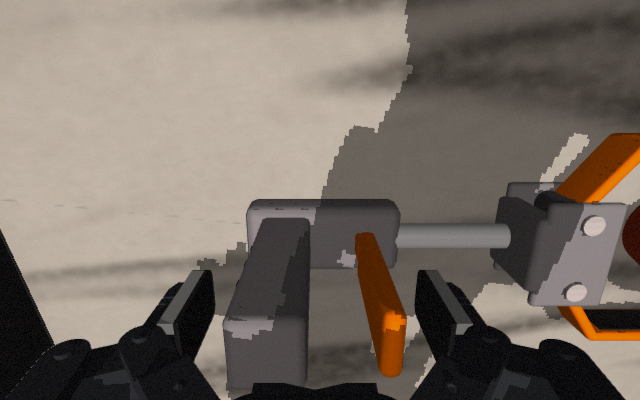

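```bash
python3 -m jog '[0,0,-1,0,0,0,0, 0,0,-3,0,0,0,0, 0,0,-6,0,0,0,0, 0,0,-10,0,0,0,0, 0,0,-15,0,0,0,0, 0,0,-20,0,0,0,0, 0,0,-20,0,0,0,0, 0,0,-20,0,0,0,0, 0,0,-20,0,0,0,0]'
python3 - <<'E'
from h import *
np.set_printoptions(precision=4,suppress=True)
st=get_state();d=get_image("wrist"); cv2.imwrite("pics/w14.png",d["color"]); w=cam(d,st)
d=get_image("scene"); a=d["color"][130:260,220:420]; cv2.imwrite("pics/s14.png",cv2.resize(a,None,fx=4,fy=4,interpolation=cv2.INTER_CUBIC))
E
```

```text
clock: 16.8
position: [0.6688, -0.0712, 0.2516]
ee_rot: [0.706, -0.705, -0.047, 0.05]
contact_force: [0.3, 0.3, 1.0]
width: 0.0854
```

View pics/w14.png

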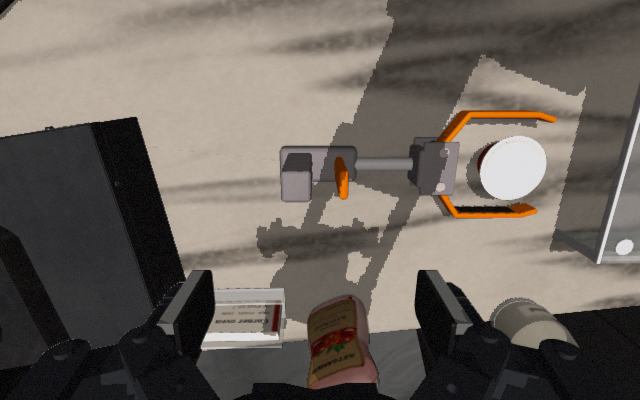

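View pics/s14.png

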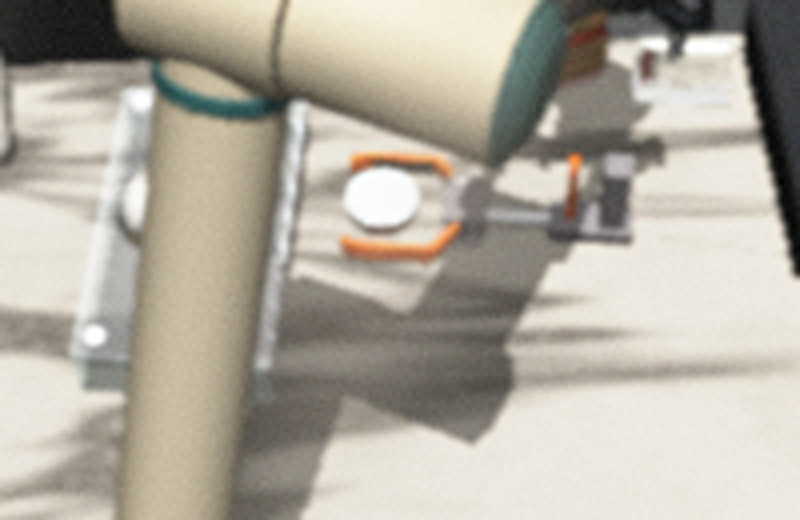

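```bash
python3 -m jog '[0,-2,-2,-2,0,0,0, 0,-5,-5,-5,0,0,0, 0,-10,-7,-10,0,0,0, 0,-14,-8,-14,0,0,0, 0,-18,-8,-18,0,0,0, 0,-22,-8,-22,0,0,0, 0,-22,-8,-22,0,0,0, 0,-22,-8,-22,0,0,0]'
python3 - <<'E'
from h import *
np.set_printoptions(precision=4,suppress=True)
d=get_image("scene"); s=cam(d);a=d["color"][130:260,180:380]; cv2.imwrite("pics/s15.png",cv2.resize(a,None,fx=4,fy=4,interpolation=cv2.INTER_CUBIC))
d=get_image("top");t=cam(d); cv2.imwrite("pics/t15.png",cv2.resize(d["color"][125:305,180:460],None,fx=2.8,fy=2.8,interpolation=cv2.INTER_CUBIC))
P=lambda x,y:((x-1.5)/4+220,(y-1.5)/4+130)
c=onz(s,P(381,197),.034); print(c,(c-[0.6534,.2229,0])@[-.1371,.9906,0])
E
```

```text
clock: 17.9
position: [0.482, -0.3191, 0.3326]
ee_rot: [0.706, -0.705, -0.048, 0.048]
contact_force: [-0.3, 0.3, 0.3]
width: 0.0852
[0.6406 0.1348 0.034 ] -0.08550552816285596
```

View pics/s15.png

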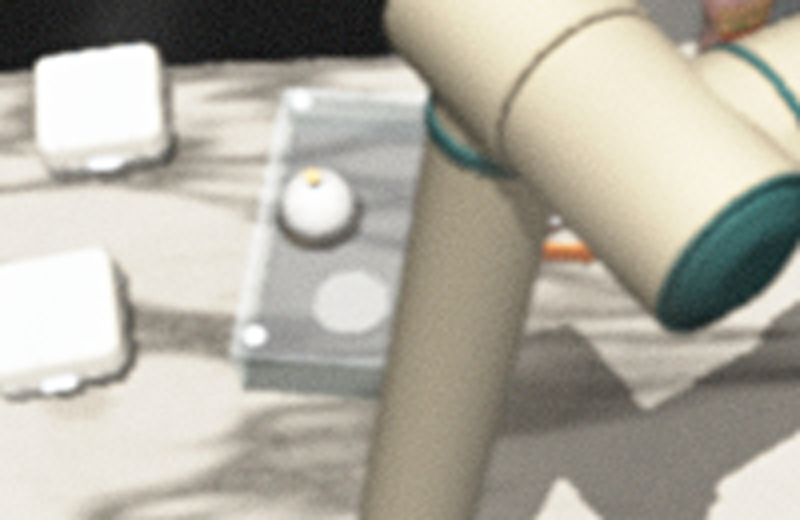

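View pics/t15.png

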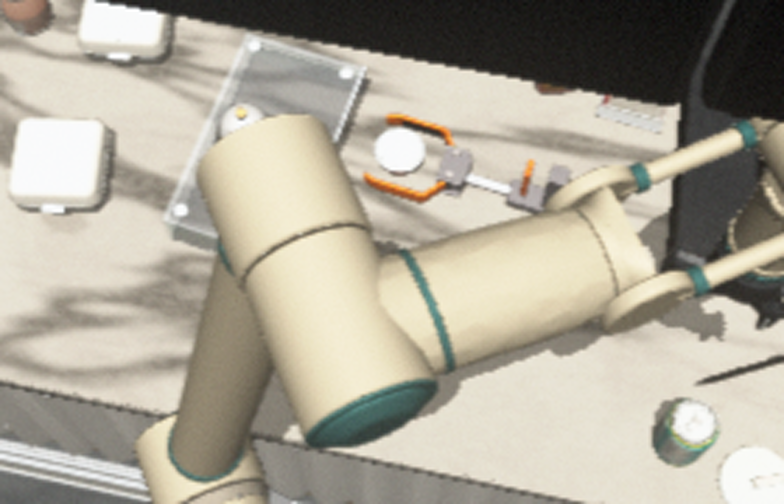

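```bash
python3 -c "
from rig import *
print(sign_off())"
```

```text
the job is handed in; nothing more can be done
None
```

The red dip cup is out from under the riser and standing upright on the worktop. Its near rim is about 5 cm in front of the open side, and the job was handed in at about 18 s.

**What I did:**
- **Reach in:** I carried the reacher by its squeezed grip to in front of the red cup. There I let the jaws open and slid it under the riser with a light hold.
- **Fetch:** I squeezed the trigger fully (fingers 37 mm apart) so both jaws closed on the cup, then drew it straight out 16 cm. I let the trigger open only once the cup was clear.
- **Leave:** I lifted the gripper straight up and away. The reacher is upright, with its open jaws standing loosely around the cup and not visibly touching it.

**Last checks:**
- **White cup:** it is at the same pixel in the scene view as at the start.
- **Can and take-out box:** both are standing, and the arm never went near them; I did not re-measure their positions.
- **Robot:** its contact force read under 1 N at the end. The highest force at the end of any move was about 14 N, when the grip closed.
- **Cup position:** the two cameras disagreed by up to about 6 mm at the start. I used a value between them, and the jaws met the cup centred to about 1 mm. The final gap comes from one view only, so it carries a few millimetres of error.

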